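# Clear the microscope bench: lens and specimens to their trays

## Task

Clear up after the microscope session: first, before moving any specimen, set the objective lens gently and upright into the well of the black lens holder. Then sort the four resin specimens by resin colour, the red ones into the red tray and the blue ones into the blue tray, one to each well, standing upright with the sample face up and fully down on the well's floor. Never tip the lens over, and leave the mouse and the analyser where they are.

Things in the scene. Friction and masses are not known exactly. Their poses are not given: they have to be found in the camera images.
- objective_c (a point): Loose microscope objective lens standing upright: a silver barrel of 34 mm diameter and 40 mm height with a yellow ring, then a dark nose tapering to 20 mm diameter; 54 mm tall in all, about 150 g. This point is on its axis, 27 mm above its underside; z is its axis (up).
- red_round_c (a point): Loose metallographic specimen: a solid upright cylinder of red resin, 30 mm diameter, 30 mm tall, about 60 g, with a round silver steel sample (16 mm) showing in its top face. This point is its centre, 15 mm above its underside; z is its axis (up).
- red_square_c (a point): Loose metallographic specimen: a solid upright cylinder of red resin, 30 mm diameter, 30 mm tall, about 60 g, with a square yellow brass sample (14 mm) showing in its top face. This point is its centre, 15 mm above its underside; z is its axis (up).
- blue_round_c (a point): Loose metallographic specimen: a solid upright cylinder of blue resin, 30 mm diameter, 30 mm tall, about 60 g, with a round silver steel sample (16 mm) showing in its top face. This point is its centre, 15 mm above its underside; z is its axis (up).
- blue_square_c (a point): Loose metallographic specimen: a solid upright cylinder of blue resin, 30 mm diameter, 30 mm tall, about 60 g, with a square yellow brass sample (14 mm) showing in its top face. This point is its centre, 15 mm above its underside; z is its axis (up).
- lens_holder: Fixed black lens holder: a block 85 by 85 mm, 20 mm tall, with one round well of 54 mm diameter, 10 mm deep in the middle (well floor 10 mm above the bench, with a pale lining). Origin: centre of its underside, on the bench; z up.
- tray_red: Fixed red specimen tray: a flat plate 80 mm (its x) by 150 mm (its y), 12 mm thick, with two round wells of 50 mm diameter, 5 mm deep (well floor 7 mm above the bench, with a pale lining), centred 36 mm either side of the middle along its y axis. Origin: centre of its underside, on the bench; z up. A specimen seated in a well stands 18 mm above the plate's top; grip it by its upper part so that the fingers clear the plate.
- tray_blue: Fixed blue specimen tray: a flat plate 80 mm (its x) by 150 mm (its y), 12 mm thick, with two round wells of 50 mm diameter, 5 mm deep (well floor 7 mm above the bench, with a pale lining), centred 36 mm either side of the middle along its y axis. Origin: centre of its underside, on the bench; z up. A specimen seated in a well stands 18 mm above the plate's top; grip it by its upper part so that the fingers clear the plate.
- mouse: Bystander: black computer mouse, loose, 105 mm (its x) by 60 mm, 33 mm tall (38 mm at the wheel). Origin: centre of its underside.
- analyser: Bystander: beige handheld vibration analyser with a screen and keys, loose, lying on its back, 170 mm (its x) by 100 mm, 45 mm tall. Origin: centre of its underside.
There are look-alikes about, which are no part of the job. Leave any green look-alike of the part that bears red_square_c alone.

How it is judged:
By the outcome, as a careful person would: the job done as asked, in the order asked, and still so for the second after the job is handed in, with the robot touching nothing.
It also fails if it takes over 112 s, if anything falls off the work surface, if the arm or the gripper's body presses on something with over 40 N, if the wrist force passes 120 N, or if a joint passes its speed limit or range.

## Robot

A 7-joint arm with a two-finger parallel gripper is mounted at the origin on the work surface. World frame = base frame: x ahead of the robot, y to its left, z up, the work surface at z = 0. Lengths are in m, angles in degrees, forces in N, time in s.
With the tool pointing down it reaches from about 0.4 to 0.875 m from the base axis. Payload 19.3 kg.
Tool frame: the origin (TCP) lies at the very end of the fingers, on their centre line; the grasp point (between the pads) lies 19 mm behind it; z points along the fingers, y is the line along which they close (so a half turn about z gives the same grasp; the last joint's range is limited). The gripper opens to 85 mm and grips with 20 to 120 N. Pads are 22 mm wide; open, the fingers measure 114 mm over their backs; the gripper's body (76 mm by 85 mm) begins 54 mm behind the grasp point. The pads swing forward as they close: fully open they stand 13 mm farther back than shut.
Start: joints at [-72.72, 29.874, -2.08, 91.645, 1.215, 58.505, -6.463], TCP at [0.227, 0.582, 0.231] pointing down, gripper open.
Joint ranges: [-166.77, 166.77], [-17.47, 122.26], [-85.68, 81.53], [9.62, 139.38], [-72.42, 252.41], [9.2, 110.78], [-144.41, 144.41]. Speed limits (degrees/s): [108.29, 108.29, 136.94, 136.94, 172.46, 172.46, 172.46].

## Interface

Orientations are given as [roll, pitch, yaw] about the fixed x, y, z axes, in that order (R = Rz(yaw) Ry(pitch) Rx(roll)).
In Python, from workcell import sense, snapshot, hand_in, spot_in, trace gives the robot as it stands. The module is installed in compiled form; this text tells all that it offers.
- The arm moves only by the tool servo_tool, never from a script. Its argument "deltas" is a list of rows, each an object of numbers: "claw": the opening, from 0 (shut) to 1 (fully open); "tx", "ty", "tz": the shift along the tool's x, y, z in m; "wx", "wy", "wz": the turn, a rotation vector about the tool's x, y, z in degrees. In form: [{"claw": .., "tx": .., "ty": .., "tz": .., "wx": .., "wy": .., "wz": ..}, ...]. A call has exactly 5 rows; each row shifts and turns the commanded pose from where the row before left it, along the tool's axes as they then stand; what a row does not reach is not made up. A row lasts 1/8 s, in which the tool goes at most 62.5 mm and 10.7 degrees, less where a joint would pass 70% of its speed; a pose out of reach is approached as far as the arm can. A call is refused whole if a number of a shift passes 0.0625 or a number of a turn 10.7, either way. A call with a gripper value outside its range is refused whole. The fingers move at their own pace and stop on an object; the grip force is fixed at half the most. Time passes only in rows, so rows that do not move let the fingers close, or fill a call up. It gives the time, the measured TCP pose, the force, the opening and the grip force at its end, in the units of the state.
- sense(): the state, without advancing time (a new reading comes with each control period).
- snapshot(name): name is "scene" or "top"; returns a dict with "pixels" (400x640x3 uint8, red, green, blue), "z_map" (400x640 float32, m along the optical axis (not along the pixel's ray), 0 where there is no reading), "camera_matrix" (3x3 intrinsics, pixels), "world_to_cam" (4x4, takes a point from world to camera coordinates). Camera axes: x right, y up, looking along -z (the intrinsics and any distortion apply to the point x, -y, -z); pixel columns grow to the right and rows downward; lengths in m; the calibration is good to about 2 mm. A picture is of the moment at which its call begins.
- hand_in(): hands the job in; it is judged then, once.
Trained networks look in the newest picture that a camera, given by its name, has taken for a name from the list of things; names that differ only in an ending like _2 or _b are one class to them, and where a whole thing is asked for, a point or a joint stands for the part that bears it (a point fixed in the world has none). Each returns a list of dicts, best first, with "p" (0 to 1); they miss things now and then, are a little off and sometimes report something else, mostly with a low value. They report only what shows in the picture. A call takes as long as a camera call. They do not tell look-alikes from the thing itself.
- spot_in(target, camera): "position" ([row, column] in pixels, amid what is visible of it).
- trace(target, camera): "mask" (400x640 bool, what is visible of it) and "position" ([row, column] in pixels, amid what is visible of it).
The state is a dict: "t": time; "joint_pos": joint angles; "joint_velocities": joint speeds; "tau": joint torques, N m; "tool_pos": TCP position; "ee_rot": TCP orientation; "contact_force": force on the tool from outside, world axes, zero at the start; "torque": the same for the moment, N m; "finger_gap": opening from 0.0 (shut) to 1.0 (fully open); "grip_force": force on a finger pad.
Only numpy, scipy, OpenCV 4.12 (cv2) and the standard library are available. Lean on these libraries where they do the work, as an engineer would, in place of code of your own. Each camera call takes 0.05 s, during which the arm holds its last target. There are 200 camera calls.

## Working session

There is one attempt and no reset: what is moved stays moved. The work goes in short steps, Python scripts to look and compute and a tool call to move; the robot and the scene stay as the last step left them, time stands still between calls to the robot, and variables do not carry over. Pictures are saved under pics/ and viewed, at most 14 in all, crops included, and the job is handed in when it is done.

Besides the shell and the picture viewer there is one more tool, called after "Emit:" in YAML: its name, and indented under it one key for each argument. servo_tool: Moves the arm, as the interface text tells. Its arguments: {"type":"object","properties":{"deltas":{"type":"array","items":{"type":"object","properties":{"claw":{"type":"number"},"tx":{"type":"number"},"ty":{"type":"number"},"tz":{"type":"number"},"wx":{"type":"number"},"wy":{"type":"number"},"wz":{"type":"number"}}}}},"required":["deltas"]}

```bash
mkdir -p pics
cat > h.py <<'E'
import numpy as np,cv2
from workcell import *
def save(s,n): cv2.imwrite(f'pics/{n}.png',s['pixels'][:,:,::-1])
def world(s,r,c):
    K=np.array(s['camera_matrix']);z=s['z_map'][r,c]
    p=np.stack([(c-K[0,2])/K[0,0]*z,-(r-K[1,2])/K[1,1]*z,-z],-1)
    T=np.linalg.inv(np.array(s['world_to_cam']));return p@T[:3,:3].T+T[:3,3]
E
python3 - <<'E'
from h import *
for n in('scene','top'):
    s=snapshot(n);save(s,n+'1');print(n,s['camera_matrix'],np.linalg.inv(s['world_to_cam'])[:3].round(3))
    for t in['objective_c','red_round_c','red_square_c','blue_round_c','blue_square_c','lens_holder','tray_red','tray_blue','mouse','analyser']:
        for d in trace(t,n)[:4]:
            r,c=np.nonzero(d['mask'])
            if len(r)==0: continue
            w=world(s,r,c);w=w[s['z_map'][r,c]>0]
            zt=np.percentile(w[:,2],95);u=w[w[:,2]>zt-.004]
            print(t,round(d['p'],2),np.round(d['position']),len(r),'top ctr',((u.min(0)+u.max(0))/2).round(3),u.mean(0).round(3),'ext',(u.max(0)-u.min(0)).round(3))
print(sense())
E
```

```text
scene [[459.96758234   0.         319.31936225]
 [  0.         459.96758234 201.4048871 ]
 [  0.           0.           1.        ]] [[ 0.767 -0.363  0.528  1.157]
 [ 0.641  0.406 -0.652 -0.765]
 [ 0.023  0.839  0.544  0.687]]
objective_c 0.53 [228. 231.] 330 top ctr [ 0.439 -0.21   0.053] [ 0.439 -0.211  0.053] ext [0.022 0.021 0.007]
red_round_c 0.36 [222. 269.] 184 top ctr [ 0.471 -0.111  0.029] [ 0.472 -0.112  0.029] ext [0.031 0.03  0.005]
red_square_c 0.77 [239. 264.] 167 top ctr [ 0.521 -0.181  0.03 ] [ 0.521 -0.18   0.029] ext [0.026 0.029 0.005]
red_square_c 0.7 [220. 270.] 172 top ctr [ 0.471 -0.112  0.029] [ 0.472 -0.112  0.029] ext [0.031 0.028 0.005]
red_square_c 0.69 [221. 298.] 177 top ctr [ 0.528 -0.068  0.03 ] [ 0.527 -0.07   0.029] ext [0.033 0.032 0.006]
red_square_c 0.31 [148. 384.] 1312 top ctr [0.468 0.409 0.043] [0.473 0.408 0.042] ext [0.164 0.103 0.007]
blue_round_c 0.57 [172. 344.] 116 top ctr [0.451 0.222 0.029] [0.451 0.221 0.029] ext [0.026 0.03  0.006]
blue_square_c 0.66 [202. 294.] 165 top ctr [ 0.449 -0.008  0.029] [ 0.45  -0.009  0.029] ext [0.032 0.0
[... 2202 characters left out ...]
': 1.1, 'joint_pos': array([-72.72069496,  29.87422582,  -2.08080777,  91.64310674,
         1.21604252,  58.50388369,  -6.46280045]), 'joint_velocities': array([-0.02871348, -0.09177576, -0.02858192, -0.0711502 , -0.01637297,
        0.04168463, -0.01553823]), 'tau': array([-2.59075568e-03, -9.26813436e+01,  1.97747692e+00, -3.70216012e+01,
        1.80737511e-02,  2.15042965e-03, -2.29463126e-05]), 'tool_pos': array([0.22706904, 0.58230413, 0.23129769]), 'ee_rot': array([1.79999091e+02, 5.04512551e-04, 1.58697767e+02]), 'contact_force': array([0.40818386, 0.11553553, 0.18834409]), 'torque': array([-0.00566497, -0.03753426,  0.03580268]), 'grip_force': 0.0, 'finger_gap': 1.0009060148068754}
```

Run:
```python
import cv2
a=cv2.imread('pics/scene1.png')[130:310,200:440];cv2.imwrite('pics/c1.png',cv2.resize(a,(800,600),interpolation=cv2.INTER_CUBIC))
a=cv2.imread('pics/top1.png')[120:270,220:420];cv2.imwrite('pics/c2.png',cv2.resize(a,(800,600),interpolation=cv2.INTER_CUBIC))
```

```text
(no output)
```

View pics/c1.png

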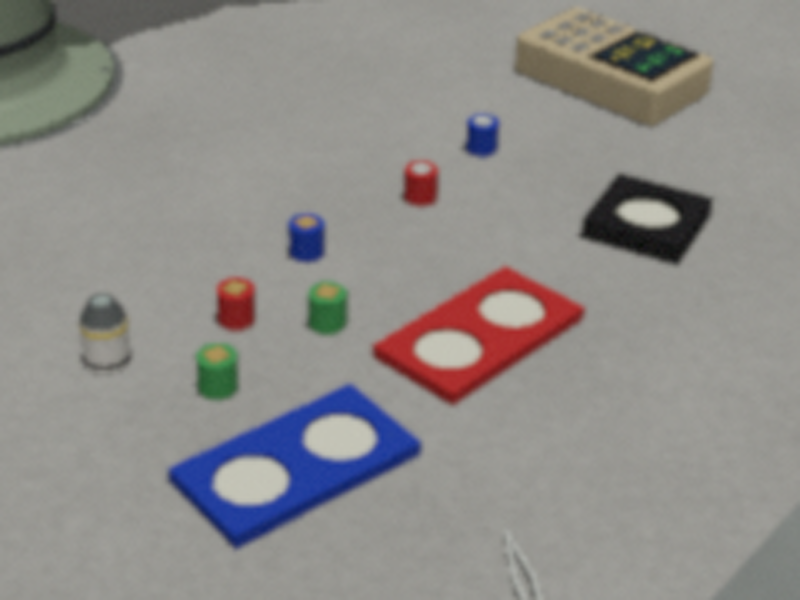

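View pics/c2.png

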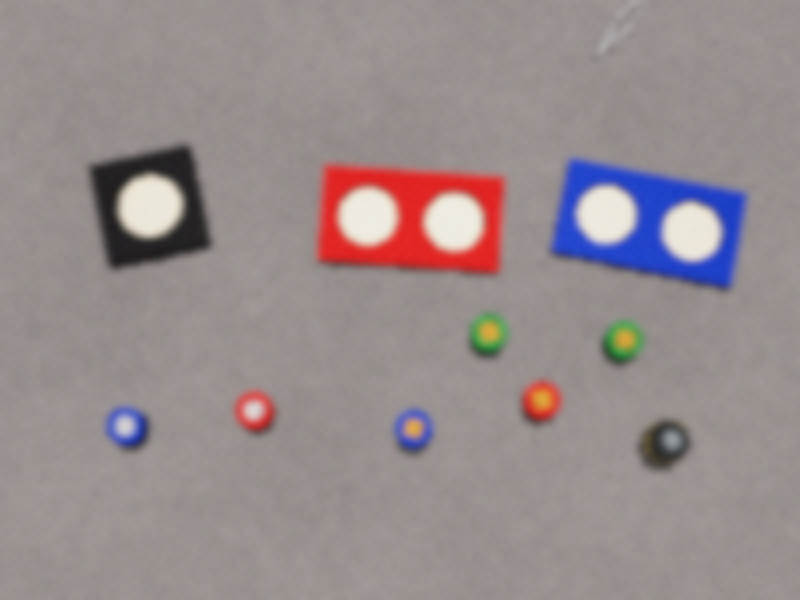

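The pictures show the lens at the far left in the scene view. The silver-topped pair (red, blue) and the brass-topped pair are in a row, with two green look-alikes to be left alone. All trays and wells are empty. Next I'll measure the well centres.

```bash
cat >> h.py <<'E'
def wells(s):
    im=s['pixels'].astype(int);m=((im.min(2)>185)).astype(np.uint8)
    n,l,st,ce=cv2.connectedComponentsWithStats(m)
    for i in range(1,n):
        if st[i,4]<100: continue
        r,c=np.nonzero(l==i);w=world(s,r,c)
        if w[:,2].mean()<.05 and .4<w[:,0].mean()<.8: print('well',w.mean(0).round(4),((w.min(0)+w.max(0))/2).round(4),(w.max(0)-w.min(0)).round(3))
E
python3 - <<'E'
from h import *
for n in('scene','top'):
    s=snapshot(n);print(n);wells(s)
E
```

```text
scene
top
well [0.6349 0.21   0.011 ] [0.6351 0.2089 0.0105] [0.042 0.044 0.013]
well [ 0.6271 -0.1685  0.0084] [ 0.6277 -0.1683  0.0089] [0.042 0.041 0.01 ]
well [0.6257 0.0294 0.0082] [0.6255 0.0311 0.0083] [0.042 0.04  0.012]
well [ 0.621  -0.0422  0.0084] [ 0.6213 -0.0421  0.0083] [0.043 0.04  0.014]
well [ 0.6118 -0.239   0.0085] [ 0.6117 -0.2392  0.0079] [0.045 0.043 0.014]
```

Emit:
servo_tool:
  deltas:
    - {"claw":1,"tx":-0.05,"ty":0.03,"wz":10.6}
    - {"claw":1,"tx":-0.06,"wz":10.6}
    - {"claw":1,"tx":-0.06,"wz":10.6}
    - {"claw":1,"tx":-0.06,"wz":10.6}
    - {"claw":1,"tx":-0.06,"wz":10.6}

```text
schema error: expected keys claw, tx, ty, tz, wx, wy, wz
```

Run:
```python
import numpy as np
y=158.7
for d,w in zip([(.03,-.05)]*4+[(.02,-.055)]*3,[10]*6+[8.7]):
    a=np.radians(y);print(round(d[0]*np.cos(a)+d[1]*np.sin(a),3),round(d[0]*np.sin(a)-d[1]*np.cos(a),3),w);y-=w
```

```text
-0.046 -0.036 10
-0.052 -0.027 10
-0.056 -0.018 10
-0.058 -0.008 10
-0.058 -0.009 10
-0.059 0.001 10
-0.057 0.011 8.7
```

Emit:
servo_tool:
  deltas:
    - {"claw":1,"tx":-0.046,"ty":-0.036,"tz":0,"wx":0,"wy":0,"wz":10}
    - {"claw":1,"tx":-0.052,"ty":-0.027,"tz":0,"wx":0,"wy":0,"wz":10}
    - {"claw":1,"tx":-0.056,"ty":-0.018,"tz":0,"wx":0,"wy":0,"wz":10}
    - {"claw":1,"tx":-0.058,"ty":-0.008,"tz":0,"wx":0,"wy":0,"wz":10}
    - {"claw":1,"tx":-0.058,"ty":-0.009,"tz":0,"wx":0,"wy":0,"wz":10}

```text
t: 1.82
tool_pos: [0.3685, 0.3243, 0.2315]
ee_rot: [180.0, -0.0, 108.3]
contact_force: [1.0, 0.6, 0.1]
finger_gap: 0.997
grip_force: 0.0
```

Emit:
servo_tool:
  deltas:
    - {"claw":1,"tx":-0.059,"ty":0.001,"tz":0,"wx":0,"wy":0,"wz":10}
    - {"claw":1,"tx":-0.057,"ty":0.011,"tz":0,"wx":0,"wy":0,"wz":8.7}
    - {"claw":1,"tx":-0.06,"ty":0.01,"tz":0.02,"wx":0,"wy":0,"wz":0}
    - {"claw":1,"tx":-0.06,"ty":0.01,"tz":0.02,"wx":0,"wy":0,"wz":0}
    - {"claw":1,"tx":-0.06,"ty":0.01,"tz":0.02,"wx":0,"wy":0,"wz":0}

```text
t: 2.45
tool_pos: [0.4363, 0.0384, 0.1725]
ee_rot: [179.9, -0.0, 90.0]
contact_force: [1.4, 0.2, -0.2]
finger_gap: 1.003
grip_force: 0.0
```

Emit:
servo_tool:
  deltas:
    - {"claw":1,"tx":-0.06,"ty":0,"tz":0.015,"wx":0,"wy":0,"wz":0}
    - {"claw":1,"tx":-0.06,"ty":0,"tz":0.015,"wx":0,"wy":0,"wz":0}
    - {"claw":1,"tx":-0.06,"ty":0,"tz":0.015,"wx":0,"wy":0,"wz":0}
    - {"claw":1,"tx":-0.06,"ty":0.001,"tz":0.015,"wx":0,"wy":0,"wz":0}
    - {"claw":1,"tx":-0.007,"ty":0,"tz":0,"wx":0,"wy":0,"wz":0}

```text
t: 3.08
tool_pos: [0.4357, -0.2113, 0.112]
ee_rot: [-179.9, 0.1, 89.6]
contact_force: [0.8, 1.1, 0.5]
finger_gap: 1.001
grip_force: 0.0
```

Run:
```python
from h import *
s=snapshot('scene');save(s,'s2');a=s['pixels'][180:270,180:300,::-1];cv2.imwrite('pics/c3.png',cv2.resize(a,(640,480)));print(sense()['tool_pos'])
for d in trace('objective_c','scene')[:2]:
    r,c=np.nonzero(d['mask']);w=world(s,r,c);print(d['p'],len(r),w.min(0),w.max(0))
```

```text
[ 0.43624063 -0.20983279  0.1123727 ]
0.75 316 [ 0.36240384 -0.22826669 -0.00273087] [ 0.45573102 -0.15049017  0.05657194]
0.72 144 [ 0.41510259  0.10231268 -0.00535818] [0.47900787 0.16507474 0.03198913]
```

View pics/c3.png

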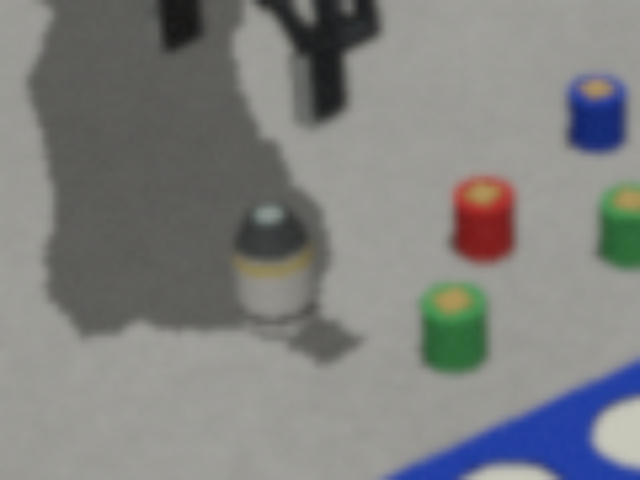

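The open fingers straddle the lens, which stands at about (250, 270) in the crop. Descending.

Emit:
servo_tool:
  deltas:
    - {"claw":1,"tx":0,"ty":0.002,"tz":0.04,"wx":0,"wy":0,"wz":0}
    - {"claw":1,"tx":0,"ty":0,"tz":0.04,"wx":0,"wy":0,"wz":0}
    - {"claw":1,"tx":0,"ty":0,"tz":0.018,"wx":0,"wy":0,"wz":0}
    - {"claw":1,"tx":0,"ty":0,"tz":0,"wx":0,"wy":0,"wz":0}
    - {"claw":0.6,"tx":0,"ty":0,"tz":0,"wx":0,"wy":0,"wz":0}

```text
t: 3.8
tool_pos: [0.4397, -0.2063, 0.0157]
ee_rot: [179.9, 0.0, 90.1]
contact_force: [0.6, -0.2, 0.3]
finger_gap: 0.817
grip_force: 0.0
```

Emit:
servo_tool:
  deltas:
    - {"claw":0.5,"tx":0,"ty":0,"tz":0,"wx":0,"wy":0,"wz":0}
    - {"claw":0.45,"tx":0,"ty":0,"tz":0,"wx":0,"wy":0,"wz":0}
    - {"claw":0.35,"tx":0,"ty":0,"tz":0,"wx":0,"wy":0,"wz":0}
    - {"claw":0.2,"tx":0,"ty":0,"tz":0,"wx":0,"wy":0,"wz":0}
    - {"claw":0,"tx":0,"ty":0,"tz":0,"wx":0,"wy":0,"wz":0}

```text
t: 4.42
tool_pos: [0.4391, -0.2069, 0.0154]
ee_rot: [180.0, -0.0, 90.0]
contact_force: [-3.7, 2.8, 16.4]
finger_gap: 0.379
grip_force: 58.0
```

Emit:
servo_tool:
  deltas:
    - {"claw":0,"tx":0,"ty":0,"tz":-0.01,"wx":0,"wy":0,"wz":0}
    - {"claw":0,"tx":0,"ty":0,"tz":-0.02,"wx":0,"wy":0,"wz":0}
    - {"claw":0,"tx":0,"ty":0,"tz":-0.03,"wx":0,"wy":0,"wz":0}
    - {"claw":0,"tx":0.015,"ty":0.007,"tz":-0.03,"wx":0,"wy":0,"wz":0}
    - {"claw":0,"tx":0.035,"ty":0.016,"tz":-0.01,"wx":0,"wy":0,"wz":0}

```text
t: 5.05
tool_pos: [0.4625, -0.1578, 0.1169]
ee_rot: [179.9, 0.0, 89.8]
contact_force: [0.4, 0.4, -1.3]
finger_gap: 0.379
grip_force: 59.7
```

Emit:
servo_tool:
  deltas:
    - {"claw":0,"tx":0.05,"ty":0.024,"tz":0,"wx":0,"wy":0,"wz":0}
    - {"claw":0,"tx":0.05,"ty":0.024,"tz":0,"wx":0,"wy":0,"wz":0}
    - {"claw":0,"tx":0.05,"ty":0.024,"tz":0,"wx":0,"wy":0,"wz":0}
    - {"claw":0,"tx":0.05,"ty":0.024,"tz":0,"wx":0,"wy":0,"wz":0}
    - {"claw":0,"tx":0.05,"ty":0.024,"tz":0,"wx":0,"wy":0,"wz":0}

```text
t: 5.68
tool_pos: [0.5826, 0.0948, 0.1153]
ee_rot: [180.0, 0.0, 90.0]
contact_force: [0.9, -1.5, -1.7]
finger_gap: 0.376
grip_force: 59.7
```

Emit:
servo_tool:
  deltas:
    - {"claw":0,"tx":0.05,"ty":0.024,"tz":0,"wx":0,"wy":0,"wz":0}
    - {"claw":0,"tx":0.04,"ty":0.019,"tz":0,"wx":0,"wy":0,"wz":0}
    - {"claw":0,"tx":0.026,"ty":0.01,"tz":0,"wx":0,"wy":0,"wz":0}
    - {"claw":0,"tx":0,"ty":0,"tz":0,"wx":0,"wy":0,"wz":0}
    - {"claw":0,"tx":0,"ty":0,"tz":0,"wx":0,"wy":0,"wz":0}

```text
t: 6.3
tool_pos: [0.6348, 0.2082, 0.1149]
ee_rot: [-180.0, 0.0, 90.0]
contact_force: [0.1, -0.1, -1.2]
finger_gap: 0.378
grip_force: 59.8
```

Run:
```python
from h import *
s=snapshot('scene');a=s['pixels'][130:230,330:463,::-1];cv2.imwrite('pics/c4.png',cv2.resize(a,(640,480)));print(sense()['tool_pos'],sense()['finger_gap'])
```

```text
[0.63486317 0.20792341 0.11499802] 0.37985125492503813
```

View pics/c4.png

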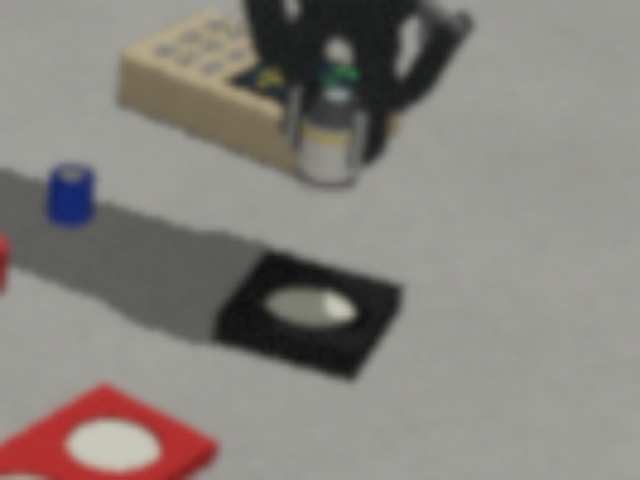

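The lens hangs upright in the grip, at about (330, 150) in the crop, above the holder's well at (310, 305). Lowering gently.

Emit:
servo_tool:
  deltas:
    - {"claw":0,"tx":0.001,"ty":0,"tz":0.03,"wx":0,"wy":0,"wz":0}
    - {"claw":0,"tx":0,"ty":0,"tz":0.03,"wx":0,"wy":0,"wz":0}
    - {"claw":0,"tx":0,"ty":0,"tz":0.02,"wx":0,"wy":0,"wz":0}
    - {"claw":0,"tx":0,"ty":0,"tz":0.005,"wx":0,"wy":0,"wz":0}
    - {"claw":0,"tx":0,"ty":0,"tz":0.002,"wx":0,"wy":0,"wz":0}

```text
t: 6.98
tool_pos: [0.6355, 0.2099, 0.0283]
ee_rot: [180.0, -0.0, 90.0]
contact_force: [0.5, 0.2, -0.8]
finger_gap: 0.374
grip_force: 59.8
```

Emit:
servo_tool:
  deltas:
    - {"claw":0,"tx":0,"ty":0,"tz":0.0005,"wx":0,"wy":0,"wz":0}
    - {"claw":0,"tx":0,"ty":0,"tz":0.0005,"wx":0,"wy":0,"wz":0}
    - {"claw":0,"tx":0,"ty":0,"tz":0.0005,"wx":0,"wy":0,"wz":0}
    - {"claw":0,"tx":0,"ty":0,"tz":0,"wx":0,"wy":0,"wz":0}
    - {"claw":0,"tx":0,"ty":0,"tz":0,"wx":0,"wy":0,"wz":0}

```text
t: 7.6
tool_pos: [0.6351, 0.21, 0.0263]
ee_rot: [180.0, 0.0, 90.0]
contact_force: [-0.6, 0.8, -1.8]
finger_gap: 0.38
grip_force: 59.8
```

Emit:
servo_tool:
  deltas:
    - {"claw":0,"tx":0,"ty":0,"tz":0.0005,"wx":0,"wy":0,"wz":0}
    - {"claw":0,"tx":0,"ty":0,"tz":0.0004,"wx":0,"wy":0,"wz":0}
    - {"claw":0,"tx":0,"ty":0,"tz":0.0003,"wx":0,"wy":0,"wz":0}
    - {"claw":0,"tx":0,"ty":0,"tz":0,"wx":0,"wy":0,"wz":0}
    - {"claw":0,"tx":0,"ty":0,"tz":0,"wx":0,"wy":0,"wz":0}

```text
t: 8.22
tool_pos: [0.6351, 0.21, 0.0256]
ee_rot: [180.0, -0.0, 90.0]
contact_force: [-3.7, -1.1, 9.1]
finger_gap: 0.379
grip_force: 60.7
```

Contact: 9 N. Releasing slowly.

Emit:
servo_tool:
  deltas:
    - {"claw":0.42,"tx":0,"ty":0,"tz":0,"wx":0,"wy":0,"wz":0}
    - {"claw":0.5,"tx":0,"ty":0,"tz":0,"wx":0,"wy":0,"wz":0}
    - {"claw":0.65,"tx":0,"ty":0,"tz":0,"wx":0,"wy":0,"wz":0}
    - {"claw":0.8,"tx":0,"ty":0,"tz":0,"wx":0,"wy":0,"wz":0}
    - {"claw":0.9,"tx":0,"ty":0,"tz":-0.01,"wx":0,"wy":0,"wz":0}

```text
t: 8.85
tool_pos: [0.6346, 0.2099, 0.0348]
ee_rot: [-179.9, 0.0, 90.0]
contact_force: [0.5, 1.5, 0.0]
finger_gap: 0.899
grip_force: 0.0
```

Emit:
servo_tool:
  deltas:
    - {"claw":0.9,"tx":0,"ty":0,"tz":-0.02,"wx":0,"wy":0,"wz":0}
    - {"claw":0.9,"tx":0,"ty":0,"tz":-0.03,"wx":0,"wy":0,"wz":0}
    - {"claw":0.9,"tx":0,"ty":0,"tz":-0.03,"wx":0,"wy":0,"wz":0}
    - {"claw":0.9,"tx":0,"ty":-0.03,"tz":-0.01,"wx":0,"wy":0,"wz":0}
    - {"claw":0.9,"tx":0,"ty":-0.05,"tz":0,"wx":0,"wy":0,"wz":0}

```text
t: 9.48
tool_pos: [0.5555, 0.21, 0.1272]
ee_rot: [179.8, -0.1, 89.9]
contact_force: [0.0, 0.0, -0.3]
finger_gap: 0.898
grip_force: 0.0
```

Run:
```python
from h import *
s=snapshot('scene');a=s['pixels'][130:230,330:463,::-1];cv2.imwrite('pics/c5.png',cv2.resize(a,(640,480)));print(sense()['tool_pos'],sense()['finger_gap'])
for d in trace('objective_c','scene')[:2]:
    r,c=np.nonzero(d['mask']);w=world(s,r,c);print(d['p'],len(r),w.min(0),w.max(0))
```

```text
[0.54819908 0.20990464 0.12604084] 0.9000033176415142
0.56 202 [ 0.62191671 -0.76528751  0.0153305 ] [1.15731761 0.21646429 0.6870071 ]
0.51 143 [ 4.34173401e-01 -7.65287513e-01  2.06110061e-04] [1.15731761 0.00442789 0.6870071 ]
```

View pics/c5.png

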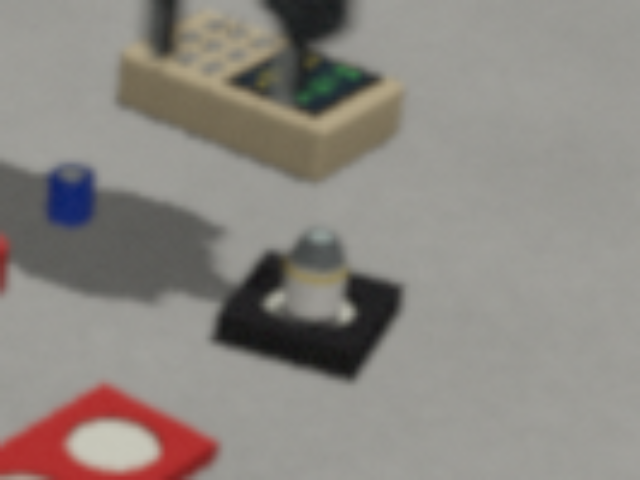

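The lens stands upright in the holder's well, at about (315, 275) in the crop. Next is blue_round.

Emit:
servo_tool:
  deltas:
    - {"claw":0.9,"tx":0.0125,"ty":-0.05,"tz":0,"wx":0,"wy":0,"wz":0}
    - {"claw":0.9,"tx":0,"ty":-0.047,"tz":0.02,"wx":0,"wy":0,"wz":0}
    - {"claw":0.9,"tx":0,"ty":0,"tz":0.04,"wx":0,"wy":0,"wz":0}
    - {"claw":0.9,"tx":0,"ty":0,"tz":0.04,"wx":0,"wy":0,"wz":0}
    - {"claw":0.9,"tx":0,"ty":0,"tz":0.018,"wx":0,"wy":0,"wz":0}

```text
t: 10.2
tool_pos: [0.458, 0.2225, 0.0064]
ee_rot: [-180.0, 0.0, 90.0]
contact_force: [0.5, -0.1, -0.3]
finger_gap: 0.9
grip_force: 0.0
```

Emit:
servo_tool:
  deltas:
    - {"claw":0.6,"tx":0,"ty":0,"tz":0,"wx":0,"wy":0,"wz":0}
    - {"claw":0.5,"tx":0,"ty":0,"tz":0,"wx":0,"wy":0,"wz":0}
    - {"claw":0.4,"tx":0,"ty":0,"tz":0,"wx":0,"wy":0,"wz":0}
    - {"claw":0.2,"tx":0,"ty":0,"tz":0,"wx":0,"wy":0,"wz":0}
    - {"claw":0,"tx":0,"ty":0,"tz":0,"wx":0,"wy":0,"wz":0}

```text
t: 10.82
tool_pos: [0.4585, 0.2229, 0.0083]
ee_rot: [179.9, -0.1, 90.0]
contact_force: [-3.8, -0.3, 17.1]
finger_gap: 0.328
grip_force: 57.9
```

Emit:
servo_tool:
  deltas:
    - {"claw":0,"tx":0,"ty":0,"tz":-0.02,"wx":0,"wy":0,"wz":0}
    - {"claw":0,"tx":0,"ty":0,"tz":-0.03,"wx":0,"wy":0,"wz":0}
    - {"claw":0,"tx":-0.02,"ty":0.0065,"tz":-0.03,"wx":0,"wy":0,"wz":0}
    - {"claw":0,"tx":-0.04,"ty":0.013,"tz":-0.02,"wx":0,"wy":0,"wz":0}
    - {"claw":0,"tx":-0.058,"ty":0.019,"tz":0,"wx":0,"wy":0,"wz":0}

```text
t: 11.45
tool_pos: [0.4976, 0.1049, 0.109]
ee_rot: [179.8, -0.1, 90.2]
contact_force: [0.9, -0.4, -1.7]
finger_gap: 0.325
grip_force: 59.3
```

Emit:
servo_tool:
  deltas:
    - {"claw":0,"tx":-0.058,"ty":0.019,"tz":0,"wx":0,"wy":0,"wz":0}
    - {"claw":0,"tx":-0.058,"ty":0.019,"tz":0,"wx":0,"wy":0,"wz":0}
    - {"claw":0,"tx":-0.058,"ty":0.019,"tz":0,"wx":0,"wy":0,"wz":0}
    - {"claw":0,"tx":-0.058,"ty":0.019,"tz":0,"wx":0,"wy":0,"wz":0}
    - {"claw":0,"tx":-0.058,"ty":0.019,"tz":0,"wx":0,"wy":0,"wz":0}

```text
t: 12.08
tool_pos: [0.5921, -0.1874, 0.1077]
ee_rot: [180.0, 0.0, 90.0]
contact_force: [0.9, -0.1, -1.1]
finger_gap: 0.327
grip_force: 59.3
```

Emit:
servo_tool:
  deltas:
    - {"claw":0,"tx":-0.035,"ty":0.012,"tz":0,"wx":0,"wy":0,"wz":0}
    - {"claw":0,"tx":-0.02,"ty":0.008,"tz":0,"wx":0,"wy":0,"wz":0}
    - {"claw":0,"tx":0,"ty":0,"tz":0.02,"wx":0,"wy":0,"wz":0}
    - {"claw":0,"tx":0,"ty":0,"tz":0.03,"wx":0,"wy":0,"wz":0}
    - {"claw":0,"tx":0,"ty":0,"tz":0,"wx":0,"wy":0,"wz":0}

```text
t: 12.7
tool_pos: [0.61, -0.2389, 0.0548]
ee_rot: [-179.8, -0.1, 90.0]
contact_force: [-0.2, 0.3, -0.7]
finger_gap: 0.324
grip_force: 59.3
```

Emit:
servo_tool:
  deltas:
    - {"claw":0,"tx":-0.001,"ty":0.002,"tz":0.025,"wx":0,"wy":0,"wz":0}
    - {"claw":0,"tx":0,"ty":0,"tz":0.012,"wx":0,"wy":0,"wz":0}
    - {"claw":0,"tx":0,"ty":0,"tz":0.002,"wx":0,"wy":0,"wz":0}
    - {"claw":0,"tx":0,"ty":0,"tz":0.001,"wx":0,"wy":0,"wz":0}
    - {"claw":0,"tx":0,"ty":0,"tz":0,"wx":0,"wy":0,"wz":0}

```text
t: 13.32
tool_pos: [0.6138, -0.2416, 0.0176]
ee_rot: [180.0, 0.0, 90.0]
contact_force: [-0.5, 0.1, -0.6]
finger_gap: 0.329
grip_force: 59.3
```

Emit:
servo_tool:
  deltas:
    - {"claw":0,"tx":0,"ty":0,"tz":0.001,"wx":0,"wy":0,"wz":0}
    - {"claw":0,"tx":0,"ty":0,"tz":0.0008,"wx":0,"wy":0,"wz":0}
    - {"claw":0,"tx":0,"ty":0,"tz":0.0007,"wx":0,"wy":0,"wz":0}
    - {"claw":0,"tx":0,"ty":0,"tz":0,"wx":0,"wy":0,"wz":0}
    - {"claw":0,"tx":0,"ty":0,"tz":0,"wx":0,"wy":0,"wz":0}

```text
t: 13.95
tool_pos: [0.6136, -0.2415, 0.0153]
ee_rot: [180.0, -0.0, 90.0]
contact_force: [-4.6, 1.4, 12.6]
finger_gap: 0.328
grip_force: 61.0
```

Emit:
servo_tool:
  deltas:
    - {"claw":0.38,"tx":0,"ty":0,"tz":0,"wx":0,"wy":0,"wz":0}
    - {"claw":0.5,"tx":0,"ty":0,"tz":0,"wx":0,"wy":0,"wz":0}
    - {"claw":0.7,"tx":0,"ty":0,"tz":0,"wx":0,"wy":0,"wz":0}
    - {"claw":0.8,"tx":0,"ty":0,"tz":-0.015,"wx":0,"wy":0,"wz":0}
    - {"claw":0.8,"tx":0,"ty":0,"tz":-0.04,"wx":0,"wy":0,"wz":0}

```text
t: 14.58
tool_pos: [0.6126, -0.2412, 0.0695]
ee_rot: [-179.9, -0.0, 90.0]
contact_force: [0.6, -0.1, 0.4]
finger_gap: 0.802
grip_force: 0.0
```

Emit:
servo_tool:
  deltas:
    - {"claw":0.8,"tx":0,"ty":0,"tz":-0.04,"wx":0,"wy":0,"wz":0}
    - {"claw":0.8,"tx":0.04,"ty":-0.03,"tz":0,"wx":0,"wy":0,"wz":0}
    - {"claw":0.8,"tx":0.053,"ty":-0.037,"tz":0,"wx":0,"wy":0,"wz":0}
    - {"claw":0.8,"tx":0.055,"ty":-0.038,"tz":0,"wx":0,"wy":0,"wz":0}
    - {"claw":0.8,"tx":0.055,"ty":-0.038,"tz":0,"wx":0,"wy":0,"wz":0}

```text
t: 15.2
tool_pos: [0.4757, -0.0459, 0.1105]
ee_rot: [179.9, -0.0, 90.0]
contact_force: [1.5, 1.6, -0.2]
finger_gap: 0.801
grip_force: 0.0
```

Emit:
servo_tool:
  deltas:
    - {"claw":0.8,"tx":0.03,"ty":-0.021,"tz":0,"wx":0,"wy":0,"wz":0}
    - {"claw":0.8,"tx":0,"ty":0,"tz":0.02,"wx":0,"wy":0,"wz":0}
    - {"claw":0.8,"tx":0,"ty":0,"tz":0.025,"wx":0,"wy":0,"wz":0}
    - {"claw":0.8,"tx":0,"ty":0,"tz":0,"wx":0,"wy":0,"wz":0}
    - {"claw":0.8,"tx":0,"ty":0,"tz":0,"wx":0,"wy":0,"wz":0}

```text
t: 15.82
tool_pos: [0.4561, -0.0176, 0.0655]
ee_rot: [180.0, -0.0, 90.0]
contact_force: [0.3, 0.7, -0.5]
finger_gap: 0.8
grip_force: 0.0
```

Run:
```python
from h import *
s=snapshot('scene');a=s['pixels'][170:300,210:383,::-1];cv2.imwrite('pics/c6.png',cv2.resize(a,(640,480)));print(sense()['tool_pos'],sense()['finger_gap'])
```

```text
[ 0.45621591 -0.01753028  0.06558195] 0.7998101841276009
```

View pics/c6.png

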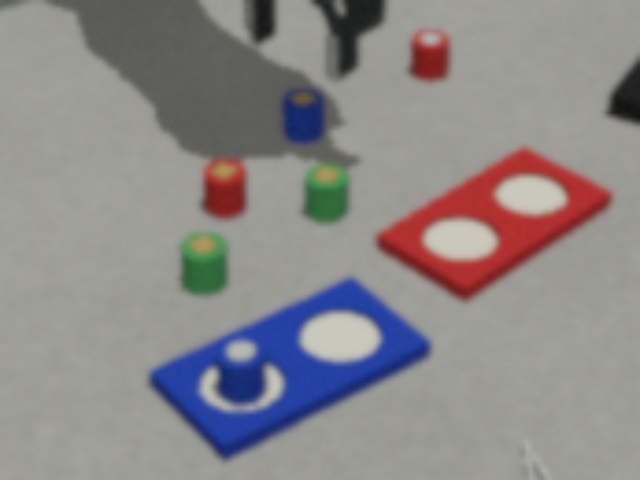

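Blue_round stands upright in the near-left blue well, at (240, 375) in the crop. Correcting the position over blue_square and picking it.

Emit:
servo_tool:
  deltas:
    - {"claw":0.8,"tx":0.009,"ty":-0.0065,"tz":0.01,"wx":0,"wy":0,"wz":0}
    - {"claw":0.8,"tx":0,"ty":0,"tz":0.03,"wx":0,"wy":0,"wz":0}
    - {"claw":0.8,"tx":0,"ty":0,"tz":0.0175,"wx":0,"wy":0,"wz":0}
    - {"claw":0.6,"tx":0,"ty":0,"tz":0,"wx":0,"wy":0,"wz":0}
    - {"claw":0.5,"tx":0,"ty":0,"tz":0,"wx":0,"wy":0,"wz":0}

```text
t: 16.5
tool_pos: [0.4492, -0.0082, 0.0075]
ee_rot: [180.0, -0.0, 90.0]
contact_force: [0.1, 0.5, 0.7]
finger_gap: 0.496
grip_force: 0.0
```

Emit:
servo_tool:
  deltas:
    - {"claw":0.4,"tx":0,"ty":0,"tz":0,"wx":0,"wy":0,"wz":0}
    - {"claw":0.2,"tx":0,"ty":0,"tz":0,"wx":0,"wy":0,"wz":0}
    - {"claw":0,"tx":0,"ty":0,"tz":0,"wx":0,"wy":0,"wz":0}
    - {"claw":0,"tx":0,"ty":0,"tz":0,"wx":0,"wy":0,"wz":0}
    - {"claw":0,"tx":0,"ty":0,"tz":-0.01,"wx":0,"wy":0,"wz":0}

```text
t: 17.12
tool_pos: [0.4491, -0.0083, 0.0174]
ee_rot: [-180.0, -0.0, 90.0]
contact_force: [-0.2, -1.2, -0.9]
finger_gap: 0.331
grip_force: 59.1
```

Emit:
servo_tool:
  deltas:
    - {"claw":0,"tx":0,"ty":0,"tz":-0.04,"wx":0,"wy":0,"wz":0}
    - {"claw":0,"tx":0,"ty":0,"tz":-0.04,"wx":0,"wy":0,"wz":0}
    - {"claw":0,"tx":-0.02,"ty":0.022,"tz":-0.01,"wx":0,"wy":0,"wz":0}
    - {"claw":0,"tx":-0.036,"ty":0.04,"tz":0,"wx":0,"wy":0,"wz":0}
    - {"claw":0,"tx":-0.036,"ty":0.04,"tz":0,"wx":0,"wy":0,"wz":0}

```text
t: 17.75
tool_pos: [0.5525, -0.1011, 0.1082]
ee_rot: [179.9, -0.0, 90.1]
contact_force: [-0.4, 0.7, 0.2]
finger_gap: 0.329
grip_force: 59.3
```

Emit:
servo_tool:
  deltas:
    - {"claw":0,"tx":-0.036,"ty":0.04,"tz":0,"wx":0,"wy":0,"wz":0}
    - {"claw":0,"tx":-0.032,"ty":0.036,"tz":0,"wx":0,"wy":0,"wz":0}
    - {"claw":0,"tx":0,"ty":0,"tz":0.02,"wx":0,"wy":0,"wz":0}
    - {"claw":0,"tx":0,"ty":0,"tz":0.03,"wx":0,"wy":0,"wz":0}
    - {"claw":0,"tx":0,"ty":0,"tz":0,"wx":0,"wy":0,"wz":0}

```text
t: 18.38
tool_pos: [0.6256, -0.1676, 0.0556]
ee_rot: [-179.8, -0.0, 90.0]
contact_force: [-0.6, 0.1, -0.4]
finger_gap: 0.33
grip_force: 59.4
```

Same depth as before: contact is expected at about 0.015.

Emit:
servo_tool:
  deltas:
    - {"claw":0,"tx":0,"ty":0,"tz":0.026,"wx":0,"wy":0,"wz":0}
    - {"claw":0,"tx":0,"ty":0,"tz":0.012,"wx":0,"wy":0,"wz":0}
    - {"claw":0,"tx":0,"ty":0,"tz":0.002,"wx":0,"wy":0,"wz":0}
    - {"claw":0,"tx":0,"ty":0,"tz":0.0005,"wx":0,"wy":0,"wz":0}
    - {"claw":0,"tx":0,"ty":0,"tz":0,"wx":0,"wy":0,"wz":0}

```text
t: 19.0
tool_pos: [0.6275, -0.1685, 0.0173]
ee_rot: [179.9, 0.0, 90.0]
contact_force: [0.2, 0.3, 0.4]
finger_gap: 0.33
grip_force: 59.4
```

Emit:
servo_tool:
  deltas:
    - {"claw":0,"tx":0,"ty":0,"tz":0.001,"wx":0,"wy":0,"wz":0}
    - {"claw":0,"tx":0,"ty":0,"tz":0.0008,"wx":0,"wy":0,"wz":0}
    - {"claw":0,"tx":0,"ty":0,"tz":0.0007,"wx":0,"wy":0,"wz":0}
    - {"claw":0,"tx":0,"ty":0,"tz":0,"wx":0,"wy":0,"wz":0}
    - {"claw":0,"tx":0,"ty":0,"tz":0,"wx":0,"wy":0,"wz":0}

```text
t: 19.62
tool_pos: [0.6273, -0.1684, 0.015]
ee_rot: [180.0, -0.0, 90.0]
contact_force: [-4.6, 2.0, 15.8]
finger_gap: 0.331
grip_force: 61.1
```

Emit:
servo_tool:
  deltas:
    - {"claw":0.38,"tx":0,"ty":0,"tz":0,"wx":0,"wy":0,"wz":0}
    - {"claw":0.5,"tx":0,"ty":0,"tz":0,"wx":0,"wy":0,"wz":0}
    - {"claw":0.7,"tx":0,"ty":0,"tz":0,"wx":0,"wy":0,"wz":0}
    - {"claw":0.7,"tx":0,"ty":0,"tz":-0.015,"wx":0,"wy":0,"wz":0}
    - {"claw":0.7,"tx":0,"ty":0,"tz":-0.04,"wx":0,"wy":0,"wz":0}

```text
t: 20.25
tool_pos: [0.6263, -0.1682, 0.0691]
ee_rot: [-179.9, -0.0, 90.0]
contact_force: [1.5, -0.6, 0.6]
finger_gap: 0.698
grip_force: 0.0
```

Emit:
servo_tool:
  deltas:
    - {"claw":0.7,"tx":0,"ty":0,"tz":-0.04,"wx":0,"wy":0,"wz":0}
    - {"claw":0.7,"tx":0.015,"ty":-0.04,"tz":0,"wx":0,"wy":0,"wz":0}
    - {"claw":0.7,"tx":0.018,"ty":-0.05,"tz":0,"wx":0,"wy":0,"wz":0}
    - {"claw":0.7,"tx":0.018,"ty":-0.05,"tz":0,"wx":0,"wy":0,"wz":0}
    - {"claw":0.7,"tx":0.006,"ty":-0.016,"tz":0,"wx":0,"wy":0,"wz":0}

```text
t: 20.88
tool_pos: [0.4688, -0.1106, 0.1101]
ee_rot: [-180.0, -0.1, 90.0]
contact_force: [1.2, -0.5, -0.0]
finger_gap: 0.701
grip_force: 0.0
```

Emit:
servo_tool:
  deltas:
    - {"claw":0.7,"tx":0,"ty":0,"tz":0.02,"wx":0,"wy":0,"wz":0}
    - {"claw":0.7,"tx":0,"ty":0,"tz":0.02,"wx":0,"wy":0,"wz":0}
    - {"claw":0.7,"tx":0,"ty":0,"tz":0,"wx":0,"wy":0,"wz":0}
    - {"claw":0.7,"tx":0,"ty":0,"tz":0,"wx":0,"wy":0,"wz":0}
    - {"claw":0.7,"tx":0,"ty":0,"tz":0,"wx":0,"wy":0,"wz":0}

```text
t: 21.5
tool_pos: [0.4717, -0.1115, 0.0699]
ee_rot: [179.9, 0.0, 90.0]
contact_force: [-0.9, -0.3, -0.2]
finger_gap: 0.697
grip_force: 0.0
```

Run:
```python
from h import *
s=snapshot('scene');a=s['pixels'][170:300,210:383,::-1];cv2.imwrite('pics/c7.png',cv2.resize(a,(640,480)));print(sense()['tool_pos'],sense()['finger_gap'])
```

```text
[ 0.4715821  -0.111399    0.06974188] 0.7028233251624972
```

View pics/c7.png

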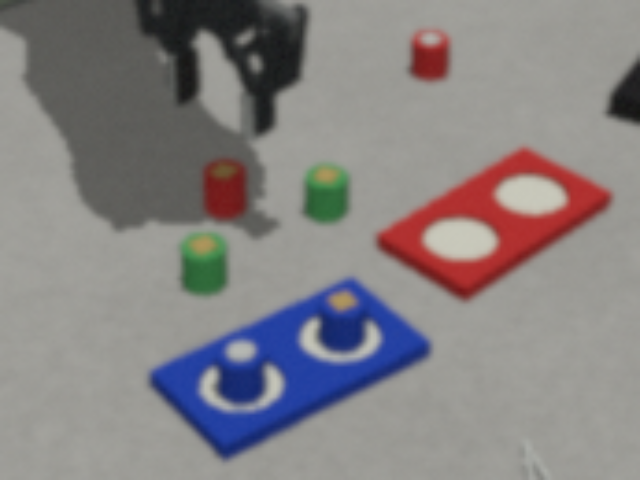

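Both blues are seated upright in the blue wells, at (240, 375) and (342, 325). The gripper is above red_square at (225, 190), so I'll pick it.

Emit:
servo_tool:
  deltas:
    - {"claw":0.7,"tx":0,"ty":0,"tz":0.02,"wx":0,"wy":0,"wz":0}
    - {"claw":0.7,"tx":0,"ty":0,"tz":0.03,"wx":0,"wy":0,"wz":0}
    - {"claw":0.7,"tx":0,"ty":0,"tz":0.012,"wx":0,"wy":0,"wz":0}
    - {"claw":0.6,"tx":0,"ty":0,"tz":0,"wx":0,"wy":0,"wz":0}
    - {"claw":0.5,"tx":0,"ty":0,"tz":0,"wx":0,"wy":0,"wz":0}

```text
t: 22.18
tool_pos: [0.4716, -0.1115, 0.0079]
ee_rot: [179.9, 0.0, 90.0]
contact_force: [-0.2, 0.3, -0.5]
finger_gap: 0.499
grip_force: 0.0
```

Emit:
servo_tool:
  deltas:
    - {"claw":0.4,"tx":0,"ty":0,"tz":0,"wx":0,"wy":0,"wz":0}
    - {"claw":0.2,"tx":0,"ty":0,"tz":0,"wx":0,"wy":0,"wz":0}
    - {"claw":0,"tx":0,"ty":0,"tz":0,"wx":0,"wy":0,"wz":0}
    - {"claw":0,"tx":0,"ty":0,"tz":0,"wx":0,"wy":0,"wz":0}
    - {"claw":0,"tx":0,"ty":0,"tz":-0.01,"wx":0,"wy":0,"wz":0}

```text
t: 22.8
tool_pos: [0.4711, -0.1113, 0.0174]
ee_rot: [-180.0, -0.0, 90.0]
contact_force: [0.6, -0.0, -0.4]
finger_gap: 0.332
grip_force: 59.1
```

Emit:
servo_tool:
  deltas:
    - {"claw":0,"tx":0,"ty":0,"tz":-0.04,"wx":0,"wy":0,"wz":0}
    - {"claw":0,"tx":0,"ty":0,"tz":-0.04,"wx":0,"wy":0,"wz":0}
    - {"claw":0,"tx":0.01,"ty":0.02,"tz":-0.01,"wx":0,"wy":0,"wz":0}
    - {"claw":0,"tx":0.02,"ty":0.045,"tz":0,"wx":0,"wy":0,"wz":0}
    - {"claw":0,"tx":0.02,"ty":0.045,"tz":0,"wx":0,"wy":0,"wz":0}

```text
t: 23.42
tool_pos: [0.5826, -0.0606, 0.1082]
ee_rot: [179.9, -0.0, 90.0]
contact_force: [0.2, -0.9, -0.4]
finger_gap: 0.325
grip_force: 59.3
```

Emit:
servo_tool:
  deltas:
    - {"claw":0,"tx":0.02,"ty":0.04,"tz":0,"wx":0,"wy":0,"wz":0}
    - {"claw":0,"tx":0,"ty":0,"tz":0.02,"wx":0,"wy":0,"wz":0}
    - {"claw":0,"tx":0,"ty":0,"tz":0.03,"wx":0,"wy":0,"wz":0}
    - {"claw":0,"tx":0,"ty":0,"tz":0,"wx":0,"wy":0,"wz":0}
    - {"claw":0,"tx":0,"ty":0,"tz":0,"wx":0,"wy":0,"wz":0}

```text
t: 24.05
tool_pos: [0.6213, -0.0418, 0.0581]
ee_rot: [180.0, 0.0, 90.0]
contact_force: [0.1, -0.0, -1.7]
finger_gap: 0.333
grip_force: 59.4
```

Emit:
servo_tool:
  deltas:
    - {"claw":0,"tx":0,"ty":0,"tz":0.026,"wx":0,"wy":0,"wz":0}
    - {"claw":0,"tx":0,"ty":0,"tz":0.012,"wx":0,"wy":0,"wz":0}
    - {"claw":0,"tx":0,"ty":0,"tz":0.002,"wx":0,"wy":0,"wz":0}
    - {"claw":0,"tx":0,"ty":0,"tz":0,"wx":0,"wy":0,"wz":0}
    - {"claw":0,"tx":0,"ty":0,"tz":0,"wx":0,"wy":0,"wz":0}

```text
t: 24.68
tool_pos: [0.6216, -0.0414, 0.0178]
ee_rot: [179.9, 0.0, 90.0]
contact_force: [0.9, -0.0, -0.0]
finger_gap: 0.327
grip_force: 59.4
```

Emit:
servo_tool:
  deltas:
    - {"claw":0,"tx":0,"ty":0,"tz":0.0012,"wx":0,"wy":0,"wz":0}
    - {"claw":0,"tx":0,"ty":0,"tz":0.001,"wx":0,"wy":0,"wz":0}
    - {"claw":0,"tx":0,"ty":0,"tz":0.0006,"wx":0,"wy":0,"wz":0}
    - {"claw":0,"tx":0,"ty":0,"tz":0,"wx":0,"wy":0,"wz":0}
    - {"claw":0,"tx":0,"ty":0,"tz":0,"wx":0,"wy":0,"wz":0}

```text
t: 25.3
tool_pos: [0.6213, -0.0413, 0.015]
ee_rot: [180.0, -0.0, 90.0]
contact_force: [-4.8, 1.1, 13.6]
finger_gap: 0.329
grip_force: 61.1
```

Emit:
servo_tool:
  deltas:
    - {"claw":0.38,"tx":0,"ty":0,"tz":0,"wx":0,"wy":0,"wz":0}
    - {"claw":0.5,"tx":0,"ty":0,"tz":0,"wx":0,"wy":0,"wz":0}
    - {"claw":0.7,"tx":0,"ty":0,"tz":0,"wx":0,"wy":0,"wz":0}
    - {"claw":0.7,"tx":0,"ty":0,"tz":-0.015,"wx":0,"wy":0,"wz":0}
    - {"claw":0.7,"tx":0,"ty":0,"tz":-0.04,"wx":0,"wy":0,"wz":0}

```text
t: 25.92
tool_pos: [0.6203, -0.0414, 0.0693]
ee_rot: [-179.9, 0.0, 90.0]
contact_force: [0.1, -0.6, 0.8]
finger_gap: 0.702
grip_force: 0.0
```

Emit:
servo_tool:
  deltas:
    - {"claw":0.7,"tx":0,"ty":0,"tz":-0.04,"wx":0,"wy":0,"wz":0}
    - {"claw":0.7,"tx":0.04,"ty":-0.04,"tz":0,"wx":0,"wy":0,"wz":0}
    - {"claw":0.7,"tx":0.04,"ty":-0.04,"tz":0,"wx":0,"wy":0,"wz":0}
    - {"claw":0.7,"tx":0.04,"ty":-0.04,"tz":0,"wx":0,"wy":0,"wz":0}
    - {"claw":0.7,"tx":0.04,"ty":-0.037,"tz":0,"wx":0,"wy":0,"wz":0}

```text
t: 26.55
tool_pos: [0.463, 0.1198, 0.1102]
ee_rot: [179.9, -0.1, 90.0]
contact_force: [1.9, 1.2, -0.2]
finger_gap: 0.701
grip_force: 0.0
```

Emit:
servo_tool:
  deltas:
    - {"claw":0.7,"tx":0,"ty":0,"tz":0.02,"wx":0,"wy":0,"wz":0}
    - {"claw":0.7,"tx":0,"ty":0,"tz":0.02,"wx":0,"wy":0,"wz":0}
    - {"claw":0.7,"tx":0,"ty":0,"tz":0,"wx":0,"wy":0,"wz":0}
    - {"claw":0.7,"tx":0,"ty":0,"tz":0,"wx":0,"wy":0,"wz":0}
    - {"claw":0.7,"tx":0,"ty":0,"tz":0,"wx":0,"wy":0,"wz":0}

```text
t: 27.18
tool_pos: [0.4646, 0.1186, 0.0701]
ee_rot: [179.9, -0.0, 90.0]
contact_force: [-0.3, -0.1, -1.1]
finger_gap: 0.696
grip_force: 0.0
```

Emit:
servo_tool:
  deltas:
    - {"claw":0.7,"tx":0,"ty":0,"tz":0.02,"wx":0,"wy":0,"wz":0}
    - {"claw":0.7,"tx":0,"ty":0,"tz":0.03,"wx":0,"wy":0,"wz":0}
    - {"claw":0.7,"tx":0,"ty":0,"tz":0.012,"wx":0,"wy":0,"wz":0}
    - {"claw":0.6,"tx":0,"ty":0,"tz":0,"wx":0,"wy":0,"wz":0}
    - {"claw":0.5,"tx":0,"ty":0,"tz":0,"wx":0,"wy":0,"wz":0}

```text
t: 27.8
tool_pos: [0.4646, 0.1187, 0.008]
ee_rot: [179.9, -0.0, 90.0]
contact_force: [0.6, -0.8, 0.1]
finger_gap: 0.501
grip_force: 0.0
```

Emit:
servo_tool:
  deltas:
    - {"claw":0.4,"tx":0,"ty":0,"tz":0,"wx":0,"wy":0,"wz":0}
    - {"claw":0.2,"tx":0,"ty":0,"tz":0,"wx":0,"wy":0,"wz":0}
    - {"claw":0,"tx":0,"ty":0,"tz":0,"wx":0,"wy":0,"wz":0}
    - {"claw":0,"tx":0,"ty":0,"tz":0,"wx":0,"wy":0,"wz":0}
    - {"claw":0,"tx":0,"ty":0,"tz":-0.01,"wx":0,"wy":0,"wz":0}

```text
t: 28.42
tool_pos: [0.4641, 0.1186, 0.0176]
ee_rot: [-180.0, 0.0, 90.0]
contact_force: [0.7, 1.4, -0.4]
finger_gap: 0.325
grip_force: 59.1
```

Emit:
servo_tool:
  deltas:
    - {"claw":0,"tx":0,"ty":0,"tz":-0.04,"wx":0,"wy":0,"wz":0}
    - {"claw":0,"tx":0,"ty":0,"tz":-0.04,"wx":0,"wy":0,"wz":0}
    - {"claw":0,"tx":-0.013,"ty":0.025,"tz":-0.01,"wx":0,"wy":0,"wz":0}
    - {"claw":0,"tx":-0.025,"ty":0.046,"tz":0,"wx":0,"wy":0,"wz":0}
    - {"claw":0,"tx":-0.025,"ty":0.046,"tz":0,"wx":0,"wy":0,"wz":0}

```text
t: 29.05
tool_pos: [0.5826, 0.0553, 0.1084]
ee_rot: [179.9, -0.0, 90.1]
contact_force: [0.9, 0.2, -0.7]
finger_gap: 0.33
grip_force: 59.3
```

Emit:
servo_tool:
  deltas:
    - {"claw":0,"tx":-0.025,"ty":0.044,"tz":0,"wx":0,"wy":0,"wz":0}
    - {"claw":0,"tx":0,"ty":0,"tz":0.02,"wx":0,"wy":0,"wz":0}
    - {"claw":0,"tx":0,"ty":0,"tz":0.03,"wx":0,"wy":0,"wz":0}
    - {"claw":0,"tx":0,"ty":0,"tz":0,"wx":0,"wy":0,"wz":0}
    - {"claw":0,"tx":0,"ty":0,"tz":0,"wx":0,"wy":0,"wz":0}

```text
t: 29.68
tool_pos: [0.6253, 0.0308, 0.0583]
ee_rot: [180.0, 0.0, 90.0]
contact_force: [-0.2, 0.0, -1.2]
finger_gap: 0.326
grip_force: 59.5
```

Emit:
servo_tool:
  deltas:
    - {"claw":0,"tx":0,"ty":0,"tz":0.026,"wx":0,"wy":0,"wz":0}
    - {"claw":0,"tx":0,"ty":0,"tz":0.012,"wx":0,"wy":0,"wz":0}
    - {"claw":0,"tx":0,"ty":0,"tz":0.002,"wx":0,"wy":0,"wz":0}
    - {"claw":0,"tx":0,"ty":0,"tz":0,"wx":0,"wy":0,"wz":0}
    - {"claw":0,"tx":0,"ty":0,"tz":0,"wx":0,"wy":0,"wz":0}

```text
t: 30.3
tool_pos: [0.6256, 0.0306, 0.018]
ee_rot: [179.9, -0.0, 90.0]
contact_force: [0.5, -0.1, -0.6]
finger_gap: 0.329
grip_force: 59.5
```

Emit:
servo_tool:
  deltas:
    - {"claw":0,"tx":0,"ty":0,"tz":0.0012,"wx":0,"wy":0,"wz":0}
    - {"claw":0,"tx":0,"ty":0,"tz":0.001,"wx":0,"wy":0,"wz":0}
    - {"claw":0,"tx":0,"ty":0,"tz":0.0006,"wx":0,"wy":0,"wz":0}
    - {"claw":0,"tx":0,"ty":0,"tz":0,"wx":0,"wy":0,"wz":0}
    - {"claw":0,"tx":0,"ty":0,"tz":0,"wx":0,"wy":0,"wz":0}

```text
t: 30.92
tool_pos: [0.6253, 0.0307, 0.0152]
ee_rot: [180.0, -0.0, 90.0]
contact_force: [-4.6, 0.3, 13.9]
finger_gap: 0.328
grip_force: 61.1
```

Emit:
servo_tool:
  deltas:
    - {"claw":0.38,"tx":0,"ty":0,"tz":0,"wx":0,"wy":0,"wz":0}
    - {"claw":0.5,"tx":0,"ty":0,"tz":0,"wx":0,"wy":0,"wz":0}
    - {"claw":0.7,"tx":0,"ty":0,"tz":0,"wx":0,"wy":0,"wz":0}
    - {"claw":0.7,"tx":0,"ty":0,"tz":-0.015,"wx":0,"wy":0,"wz":0}
    - {"claw":0.7,"tx":0,"ty":0,"tz":-0.04,"wx":0,"wy":0,"wz":0}

```text
t: 31.55
tool_pos: [0.6243, 0.0305, 0.0695]
ee_rot: [-179.9, 0.0, 90.0]
contact_force: [-0.2, 0.1, 0.3]
finger_gap: 0.7
grip_force: 0.0
```

Emit:
servo_tool:
  deltas:
    - {"claw":0.7,"tx":0,"ty":0,"tz":-0.05,"wx":0,"wy":0,"wz":0}
    - {"claw":0.7,"tx":0,"ty":-0.05,"tz":-0.05,"wx":0,"wy":0,"wz":0}
    - {"claw":0.7,"tx":0,"ty":-0.05,"tz":-0.02,"wx":0,"wy":0,"wz":0}
    - {"claw":0.7,"tx":0,"ty":-0.03,"tz":0,"wx":0,"wy":0,"wz":0}
    - {"claw":0.7,"tx":0,"ty":0,"tz":0,"wx":0,"wy":0,"wz":0}

```text
t: 32.17
tool_pos: [0.4996, 0.0308, 0.185]
ee_rot: [180.0, -0.1, 90.0]
contact_force: [0.9, 0.1, -0.2]
finger_gap: 0.7
grip_force: 0.0
```

Run:
```python
from h import *
s=snapshot('scene');a=s['pixels'][130:310,200:440,::-1];cv2.imwrite('pics/c8.png',cv2.resize(a,(800,600)));print(sense()['t'],sense()['tool_pos'])
for t in('red_round_c','blue_round_c','mouse','analyser','objective_c'):
  for d in trace(t,'scene')[:4]:
    r,c=np.nonzero(d['mask']);k=s['z_map'][r,c]>0;w=world(s,r[k],c[k])
    zt=np.percentile(w[:,2],95);u=w[w[:,2]>zt-.004];print(t,round(d['p'],2),u.mean(0).round(3))
```

```text
32.225 [0.50092021 0.03087363 0.18480818]
red_round_c 0.49 [0.627 0.03  0.036]
blue_round_c 0.52 [ 0.617 -0.244  0.036]
mouse 0.94 [ 0.487 -0.426  0.032]
analyser 0.55 [0.471 0.408 0.042]
analyser 0.52 [ 0.627 -0.215  0.011]
objective_c 0.76 [0.637 0.204 0.062]
```

View pics/c8.png

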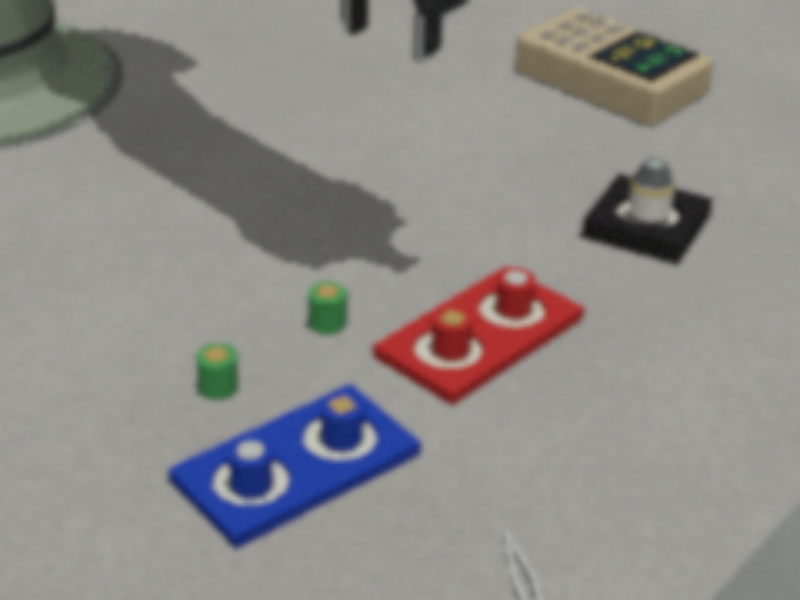

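All four specimens stand upright in the right wells: reds at (452, 335) and (515, 295), blues at (250, 470) and (342, 425). The lens is seated at (653, 190), and the greens, mouse and analyser haven't moved.

```bash
python3 -c "
from workcell import *
print(hand_in())"
```

```text
the job is handed in; nothing more can be done
None
```

The job is handed in at about 32 s: the lens went into its holder first, both red and both blue specimens stand upright in their own trays, and the mouse, analyser and green look-alikes weren't touched.

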